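# Take the left-hand-thread knob off a fume fan

### The job

Of the two bench fans lying on their backs, take off the wing knob engraved with clockwise arrows and notches: it has a left-hand thread, so unscrew it clockwise, feeling when it comes free and never forcing, pulling or pressing hard on its thread. Then set it down gently, upright on its skirt, in the yellow tray and let go. Leave the other fan's plain knob and the things lying about as they are.

Things in the scene. Friction and masses are not known exactly. Their poses are not given: they have to be found in the camera images.
- fan_left_hand: Fume fan on its back, fixed to the bench: black square frame 120 x 120 x 36 mm, grey blades and hub; origin at the centre of its underside, z up. Flat hub top (radius 25 mm) 40 mm above the origin. On its z axis, hidden under the knob, a brass spindle with a coarse left-hand thread, ending 18.5 mm above the hub top. Over 20 N between knob and fan damages the thread.
- knob: Blue knob to take off, 60 g, screwed down with its skirt on the hub of fan_left_hand. Origin at the centre of its underside, z up. Round skirt 41 mm diameter, 25 mm tall; on it an upright wing 44 mm long (knob's x), 12 mm thick (its y), from 25 to 52 mm above the origin. White marks: clockwise arrows on the shoulder, 12 notches on the skirt, a line on the +x half of the wing's top.
- knob_wing (a point): Grip point on the knob's axis, 45 mm above its underside; knob's axes. Turned clockwise (from above) it climbs with the thread (play: 3 mm up-down, 1 mm sideways). After 1.5 to 2.7 rad in all, found only by feel, it comes free and lifts straight off; about 0.4 rad further it meets a stop. Lifted sooner, held down or turned anticlockwise it jams. It turns easily; let go, it stays, dropping at most 3 mm.
- fan_plain: Second fan, the same as the first; its knob is to be left alone. Origin at the centre of its underside.
- plain_knob (a joint): Turn of the plain unmarked blue knob (same shape) on fan_plain, rad from the start, anticlockwise positive; to stay at 0.
- tray: Fixed yellow open tray, 100 mm (x) by 140 mm (y), 22 mm tall, walls and floor 4 to 5 mm thick; origin at the centre of its underside. The knob fits anywhere on its floor.
- brush_grip (a point): Handle of a loose green brush 150 mm long lying on the bench; leave alone.
- junction_box: Loose white box 60 x 60 x 28 mm; origin at the centre of its underside; leave alone.
- sponge_tin: Loose round tin 64 mm diameter, 22 mm tall; origin at the centre of its underside; leave alone.

How it is judged:
On the way, in this order (a step that is already met when the one before it is completed fails the run):
1. the marked knob is off the spindle, held above the fan (z of knob in the frame of fan_left_hand above 0.065 m and contact force between the fingers and knob above 0.5 N), for 0.1 s.
2. the knob stands in the tray, set down while still held (x of knob in the frame of tray between -0.027 and 0.027 m and y of knob in the frame of tray between -0.047 and 0.047 m and z of knob in the frame of tray below 0.009 m and angle between knob's own z axis and vertical below 0.12 rad and contact force between the fingers and knob above 0.5 N and contact force between knob and tray above 0.2 N), for 0.05 s.
At the end, for the whole second after the job is handed in: The marked knob stands upright (within 0.12 rad) and still on the tray's floor (underside less than 9 mm above the tray's underside, inside the walls), released; the plain knob and the bystanders are where they were (x of knob in the frame of tray between -0.027 and 0.027 m and y of knob in the frame of tray between -0.047 and 0.047 m and z of knob in the frame of tray below 0.009 m and angle between knob's own z axis and vertical below 0.12 rad and linear speed of knob below 0.02 m/s and contact force between the fingers and knob below 0.05 N); the robot touches nothing.
It fails at once if more than 20 N between the knob and the fan (thread forced, pulled or pressed) (contact force between knob and fan_left_hand above 20 N).
It fails at once if the knob put down with more than 30 N on the tray (contact force between knob and tray above 30 N).
It fails at once if the plain knob turned by more than 0.15 rad (value of joint plain_knob above 0.15 rad or value of joint plain_knob below -0.15 rad).
It fails at once if a bystander moved by more than 15 mm (distance of any of brush_grip, junction_box, sponge_tin from where it was at the start of the episode above 0.015 m).
It also fails if it takes over 72 s, if anything falls off the work surface, if the arm or the gripper's body presses on something with over 40 N, if the wrist force passes 120 N, or if a joint passes its speed limit or range.

### The arm

A 6-joint arm with a two-finger parallel gripper is mounted at the origin on the work surface. World frame = base frame: x ahead of the robot, y to its left, z up, the work surface at z = 0. Lengths are in m, angles in rad, forces in N, time in s.
With the tool pointing down it reaches from about 0.3 to 0.85 m from the base axis. Payload 4.2 kg.
Tool frame: the origin (TCP) lies at the very end of the fingers, on their centre line; the grasp point (between the pads) lies 19 mm behind it; x points along the fingers, z is the direction in which the jaws open and shut, and the axes are right-handed (so a half turn about x gives the same grasp; the last joint's range is limited). The gripper opens to 91 mm and grips with 3 to 60 N. Pads are 32 mm wide; open, the fingers measure 118 mm over their backs; the gripper's body (76 mm by 178 mm) begins 60 mm behind the grasp point.
Start: joints at [-0.02, 0.32, 1.565, -0, 1.257, -0.02], TCP at [0.575, 0, 0.214] pointing down, gripper open.
Joint ranges: [-3.11, 3.11], [-0.84, 2.01], [0.21, 2.61], [-1.34, 4.49], [0.05, 2.63], [-2.56, 2.56]. Speed limits (rad/s): [2.57, 2.57, 3.14, 3.14, 3.14, 3.14].

### API

Orientations are given as a rotation vector (axis times angle).
In Python, from cell import env, optics gives the robot as it stands.
- The arm moves only by the tool drive_tool, never from a script. Its argument "deltas" is a list of rows, each an object of numbers: "dx", "dy", "dz": the shift along the tool's x, y, z in mm; "roll": the turn about the tool's x in degrees; "fingers": the closure, from 0 (fully open) to 1 (shut). A call has 1 to 5 rows; each row is the pose to reach, as a shift and turn from the pose commanded when the call began, along the tool's axes at that moment; what a row does not reach only later rows make up. A row lasts 1/8 s, in which the tool goes at most 62.5 mm and 10.7 degrees, less where a joint would pass 70% of its speed; a pose out of reach is approached as far as the arm can. A call with a gripper value outside its range is refused whole. The fingers move at their own pace and stop on an object; the grip force is fixed at half the most. Time passes only in rows, so rows that repeat a pose let the fingers close. It gives the time, the measured TCP pose, the force and the opening at its end, in the units of the state.
- env.get_state(): the state, without advancing time (a new reading comes with each control period).
- optics.read_camera(name): name is "scene" or "side" or "wrist"; returns a dict with "color" (420x560x3 uint8, red, green, blue), "fx", "fy", "cx", "cy" (pixels), "R" (3x3) and "t" (3): a world point X has camera coordinates R X + t. Camera axes: x right, y down, z forward; pixel columns grow to the right and rows downward; lengths in m; the calibration is good to about 2 mm. The wrist camera is an equidistant fisheye: a pixel r from the principal point sees the ray r / f radians off the axis. A picture is of the moment at which its call begins. There is no depth.
- env.hand_in(): hands the job in, once; it reports no verdict.
The state is a dict: "clock": time; "joints": joint angles; "qd": joint speeds; "joint_efforts": joint torques, N m; "position": TCP position; "tool_rot": TCP orientation; "ft_force": force on the tool from outside, world axes, zero at the start; "ft_torque": the same for the moment, N m; "opening": finger opening in m.
Only numpy, scipy, OpenCV 4.12 (cv2) and the standard library are available. Lean on these libraries where they do the work, as an engineer would, in place of code of your own. Each camera call takes 0.05 s, during which the arm holds its last target. There are 200 camera calls.

## Working session

There is one attempt and no reset: what is moved stays moved. The work goes in short steps, Python scripts to look and compute and a tool call to move; the robot and the scene stay as the last step left them, time stands still between calls to the robot, and variables do not carry over. Pictures are saved under pics/ and viewed, about 8 in all and at most 12, crops included, and the job is handed in when it is done.

Besides the shell and the picture viewer there is one more tool, called by a JSON object that holds its "api" and its "payload". drive_tool: Moves the arm, as the interface text tells. Its arguments: {"type":"object","properties":{"deltas":{"type":"array","items":{"type":"object","properties":{"dx":{"type":"number"},"dy":{"type":"number"},"dz":{"type":"number"},"roll":{"type":"number"},"fingers":{"type":"number"}}}}},"required":["deltas"]}

```bash
mkdir -p pics
cat > h.py <<'E'
from cell import env, optics
import numpy as np, cv2
from scipy.spatial.transform import Rotation as Ro
def snap(n,f):
    c=optics.read_camera(n); cv2.imwrite('pics/'+f,c['color'][:,:,::-1]); np.savez('pics/'+f[:-4]+'.npz',**{k:v for k,v in c.items()}); return c
def load(f): return dict(np.load('pics/'+f+'.npz'))
def ray(c,u,v,fish=False):
    x=(u-c['cx'])/c['fx']; y=(v-c['cy'])/c['fy']
    if fish:
        r=np.hypot(x,y); d=np.array([x/r*np.sin(r),y/r*np.sin(r),np.cos(r)]) if r>1e-9 else np.array([0,0,1.])
    else: d=np.array([x,y,1.])
    R=c['R']; return -R.T@c['t'], R.T@d
def onz(c,u,v,z,fish=False):
    o,d=ray(c,u,v,fish); return o+d*(z-o[2])/d[2]
E
python3 - <<'E'
from h import *
a=snap('scene','s0.png');b=snap('wrist','w0.png');c=snap('side','d0.png')
print(env.get_state())
for k in(a,b,c):print(k['fx'],k['cx'],k['cy'],-k['R'].T@k['t'],k['R'][2])
m=np.vstack([np.hstack([a['color'],c['color']])])[:,:,::-1]
cv2.imwrite('pics/sw.png',cv2.resize(np.hstack([a['color'],b['color']])[:,:,::-1],(800,300),interpolation=cv2.INTER_AREA))
E
```

```text
{'clock': 0.15, 'joints': array([-1.99980063e-02,  3.20153187e-01,  1.56534561e+00,  3.22120687e-05,
        1.25738259e+00, -1.99899206e-02]), 'qd': array([-0.00038364, -0.0010085 , -0.00409194,  0.00021601,  0.0011247 ,
       -0.00015806]), 'joint_efforts': array([-5.72294630e-04, -4.12774551e+01, -2.32154489e+01,  7.26667210e-02,
        4.33494255e-02, -9.00343002e-05]), 'position': array([5.74649515e-01, 1.92108242e-05, 2.13329386e-01]), 'tool_rot': array([5.84693038e-05, 1.57208419e+00, 3.01323431e-05]), 'ft_force': array([-0.01385   , -0.21750116,  0.13790232]), 'ft_torque': array([-0.00141107,  0.00118913,  0.01997427]), 'opening': 0.09120636505803738}
391.7245243189969 283.06442135240263 205.06105760476063 [0.82961878 0.41339275 0.53442116] [-0.45735725 -0.60258955 -0.65399555]
325.19226210127806 282.59238834987207 211.57740603287624 [0.57431117 0.08169154 0.38336544] [-0.00210428 -0.2855535  -0.95836046]
489.57066124672014 285.02084918284123 215.43596619529126 [0.20965481 0.69802416 0.81825727] [ 0.31107066 -0.65431092 -0.68928388]
```

View pics/s0.png

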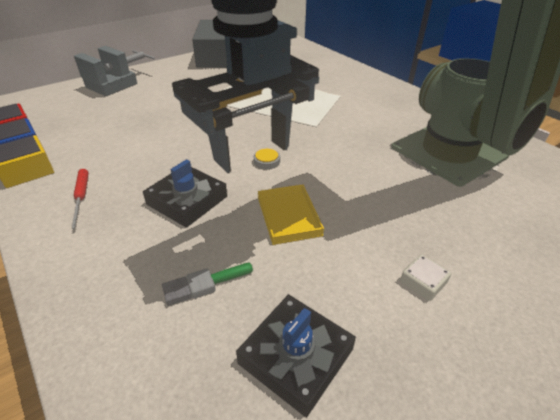

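View pics/w0.png

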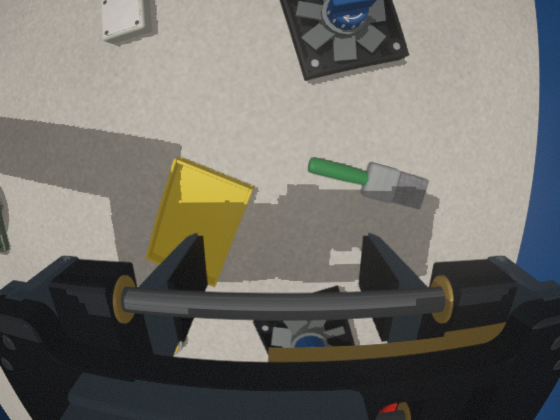

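The near fan at scene (298,340) carries the marked knob (white marks). The tray is at (290,213). I'll make enlarged crops to measure it.

Run:
```python
from h import *
a=load('s0');w=load('w0');d=load('d0')
for n,p in dict(cornerT=(292,297),cR=(355,343),cB=(307,410),cL=(238,352)).items(): print(n,onz(a,*p,.036).round(3))
print('hub',onz(a,298,355,.04).round(3))
for p in((176,159),(255,188),(214,285),(149,258)): print('tray w',onz(w,*p,.022,True).round(3))
for p in((262,193),(305,186),(323,235),(270,242)): print('tray s',onz(a,*p,.022).round(3))
A=cv2.resize(a['color'][275:415,225:365],None,fx=4,fy=4,interpolation=cv2.INTER_CUBIC)
cv2.imwrite('pics/c1.png',A[:,:,::-1])
```

```text
cornerT [0.599 0.135 0.036]
cR [0.575 0.247 0.036]
cB [0.685 0.276 0.036]
cL [0.712 0.162 0.036]
hub [0.651 0.216 0.04 ]
tray w [0.45  0.037 0.022]
tray w [0.542 0.002 0.022]
tray w [ 0.485 -0.125  0.022]
tray w [ 0.4   -0.089  0.022]
tray s [ 0.484 -0.115  0.022]
tray s [ 0.397 -0.081  0.022]
tray s [0.462 0.052 0.022]
tray s [0.551 0.009 0.022]
```

View pics/c1.png

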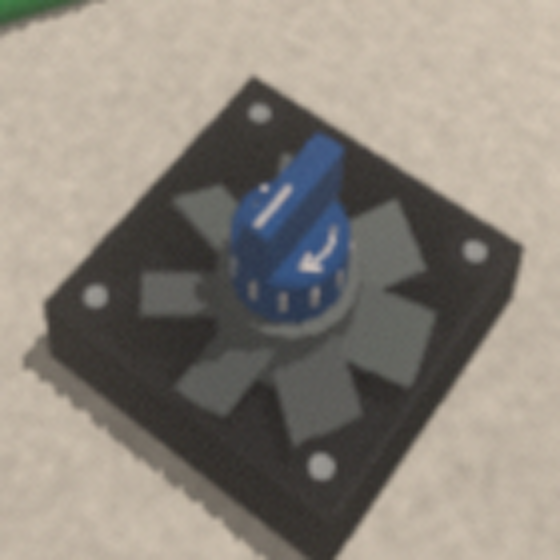

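View pics/d0.png

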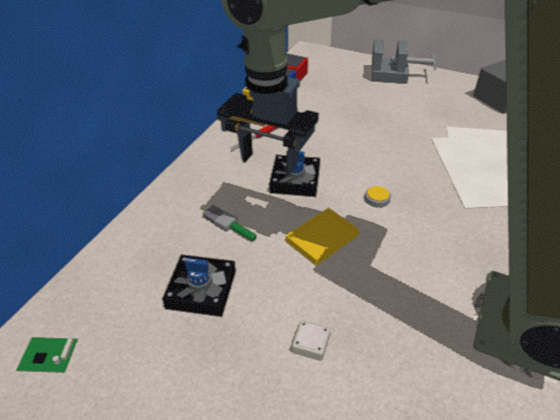

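The crop shows arrows and notches on this fan's knob. Frame top corners are at crop (253,78), (523,247), (325,550), (45,303), and the wing's top face is at about (318,135)–(343,148)–(263,240)–(238,228), with the line on its near end.

Run:
```python
from h import *
a=load('s0')
f=lambda x,y,z:onz(a,225+(x-1.5)/4,275+(y-1.5)/4,z)
C=np.array([f(*p,.036) for p in((253,78),(523,247),(325,550),(45,303))]);print(C.round(3),C.mean(0).round(4))
W=np.array([f(*p,.092) for p in((318,135),(343,148),(263,240),(238,228))]);print(W.round(4),W.mean(0).round(4))
dv=(W[2]+W[3]-W[0]-W[1])/2;print(np.linalg.norm(dv),np.degrees(np.arctan2(dv[1],dv[0])))
print('line',[f(*p,.092).round(4) for p in((290,187),(257,224))])
s=env.get_state();print(Ro.from_rotvec(s['tool_rot']).as_matrix().round(3))
```

```text
[[0.6   0.127 0.036]
 [0.567 0.24  0.036]
 [0.687 0.277 0.036]
 [0.713 0.159 0.036]] [0.6421 0.2007 0.036 ]
[[0.6226 0.1899 0.092 ]
 [0.6191 0.1986 0.092 ]
 [0.6607 0.2096 0.092 ]
 [0.6645 0.2016 0.092 ]] [0.6417 0.1999 0.092 ]
0.0432268493722183 15.23429837889618
line [array([0.6422, 0.1998, 0.092 ]), array([0.6588, 0.2041, 0.092 ])]
[[-0.001  0.     1.   ]
 [ 0.     1.    -0.   ]
 [-1.     0.    -0.001]]
```

{"api": "drive_tool", "payload": {"deltas": [{"dx": 10,"dy": 50,"dz": 17,"roll": -10},{"dx": 25,"dy": 100,"dz": 34,"roll": -20},{"dx": 40,"dy": 150,"dz": 51,"roll": -30},{"dx": 55,"dy": 200,"dz": 67,"roll": -40},{"dx": 60,"dy": 200,"dz": 67,"roll": -50}]}}

```text
invalid input
```

{"api": "drive_tool", "payload": {"deltas": [{"roll": -10},{"roll": -20},{"roll": -30},{"roll": -40},{"roll": -50}]}}

```text
invalid input
```

{"api": "drive_tool", "payload": {"deltas": [{"roll": -5},{"roll": -5},{"roll": -5}]}}

```text
invalid input
```

Run:
```python
from h import *
b=snap('wrist','w1.png')
s=env.get_state();print(s)
print(Ro.from_rotvec(s['tool_rot']).as_matrix().round(3))
def proj(c,X):
    p=c['R']@X+c['t'];th=np.arctan2(np.hypot(p[0],p[1]),p[2]);k=th/np.hypot(p[0],p[1]);return c['fx']*p[0]*k+c['cx'],c['fy']*p[1]*k+c['cy']
print(proj(b,np.array([.642,.2,.092])),proj(b,s['position']))
```

```text
{'clock': 0.2, 'joints': array([-2.00037392e-02,  3.20057823e-01,  1.56519661e+00, -2.16425745e-05,
        1.25739990e+00, -1.99703056e-02]), 'qd': array([ 7.19879693e-04, -2.54318996e-03, -2.03215865e-03,  6.37097589e-05,
       -1.92076624e-03,  5.59102797e-04]), 'joint_efforts': array([ 3.17664171e-04, -4.12347722e+01, -2.31931901e+01,  7.26155215e-02,
        4.35208878e-02, -1.11011329e-04]), 'position': array([ 5.74709188e-01, -2.47729334e-06,  2.13442050e-01]), 'tool_rot': array([ 2.15137352e-05,  1.57185821e+00, -2.05118676e-05]), 'ft_force': array([-0.88960703, -0.01947305, -0.76941315]), 'ft_torque': array([ 0.02332381, -0.0525402 , -0.00016928]), 'opening': 0.09153961979630242}
[[-0.001  0.     1.   ]
 [ 0.     1.    -0.   ]
 [-1.     0.    -0.001]]
(np.float64(357.44117222486364), np.float64(-4.455880496924294)) (np.float64(283.7206972994278), np.float64(263.00075900825965))
```

View pics/w1.png

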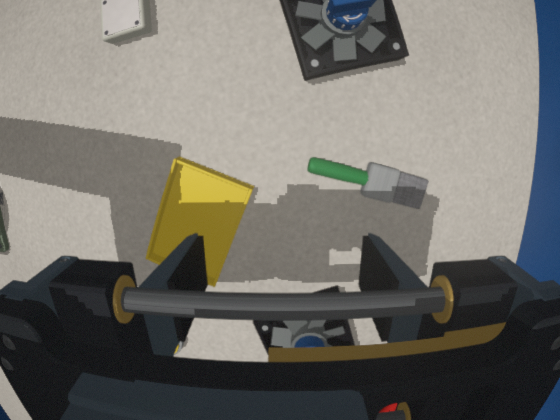

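The moves were refused and the picture is unchanged, so I'll give every key in each row.

{"api": "drive_tool", "payload": {"deltas": [{"dx": 10,"dy": 50,"dz": 17,"roll": -10,"fingers": 0},{"dx": 25,"dy": 100,"dz": 34,"roll": -20,"fingers": 0},{"dx": 40,"dy": 150,"dz": 51,"roll": -30,"fingers": 0},{"dx": 55,"dy": 200,"dz": 67,"roll": -40,"fingers": 0},{"dx": 60,"dy": 200,"dz": 67,"roll": -50,"fingers": 0}]}}

```text
clock: 0.82
position: [0.6419, 0.2037, 0.1517]
tool_rot: [-0.688, 1.46, 0.69]
ft_force: [-0.1, -0.7, 0.0]
opening: 0.0914
```

{"api": "drive_tool", "payload": {"deltas": [{"dx": 0,"dy": 0,"dz": 0,"roll": -10,"fingers": 0},{"dx": 0,"dy": 0,"dz": 0,"roll": -20,"fingers": 0},{"dx": 0,"dy": 0,"dz": 0,"roll": -30,"fingers": 0},{"dx": 0,"dy": 0,"dz": 0,"roll": -40,"fingers": 0},{"dx": 0,"dy": 0,"dz": 0,"roll": -50,"fingers": 0}]}}

```text
clock: 1.45
position: [0.6419, 0.2, 0.1536]
tool_rot: [-1.341, 1.119, 1.341]
ft_force: [0.4, -0.3, -0.2]
opening: 0.0911
```

{"api": "drive_tool", "payload": {"deltas": [{"dx": 0,"dy": 0,"dz": 0,"roll": -5,"fingers": 0},{"dx": 0,"dy": 0,"dz": 0,"roll": -5,"fingers": 0},{"dx": 0,"dy": 0,"dz": 0,"roll": -5,"fingers": 0}]}}

```text
clock: 1.82
position: [0.642, 0.2, 0.1538]
tool_rot: [-1.398, 1.075, 1.399]
ft_force: [0.1, 0.3, 1.1]
opening: 0.0911
```

```bash
cat >> h.py <<'E'
def proj(c,X):
    p=c['R']@X+c['t'];th=np.arctan2(np.hypot(p[0],p[1]),p[2]);k=th/np.hypot(p[0],p[1]);return c['fx']*p[0]*k+c['cx'],c['fy']*p[1]*k+c['cy']
E
python3 - <<'E'
from h import *
b=snap('wrist','w2.png')
s=env.get_state();print(s['clock'],s['joints'],s['position'],s['ft_force'])
print(Ro.from_rotvec(s['tool_rot']).as_matrix().round(3))
for dx in(-.022,.022):
  for dy in (-.006,.006):
    t=np.radians(15.2);print(proj(b,np.array([.642+dx*np.cos(t)-dy*np.sin(t),.2+dx*np.sin(t)+dy*np.cos(t),.092])))
E
```

```text
1.875 [ 2.84873500e-01  5.10983844e-01  1.41063922e+00 -2.49851238e-05
  1.22010594e+00 -1.54666527e+00] [0.64197955 0.19997091 0.15386649] [ 0.04064557 -0.08196952  0.06739367]
[[-0.    -0.966 -0.258]
 [-0.    -0.258  0.966]
 [-1.     0.    -0.   ]]
(np.float64(273.26088680775445), np.float64(199.09076420817888))
(np.float64(289.55381344237986), np.float64(199.01140531644978))
(np.float64(274.0485820787509), np.float64(253.9050433177549))
(np.float64(289.45127062060953), np.float64(253.839170334599))
```

View pics/w2.png

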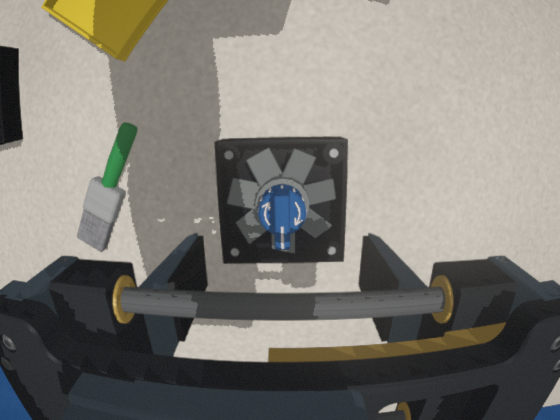

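The wing is at pixels (274–292, 196–252), matching the prediction and square to the jaws. Next I'll descend.

{"api": "drive_tool", "payload": {"deltas": [{"dx": 40,"dy": 0,"dz": 0,"roll": 0,"fingers": 0.3},{"dx": 70,"dy": 0,"dz": 0,"roll": 0,"fingers": 0.5},{"dx": 83,"dy": 0,"dz": 0,"roll": 0,"fingers": 0.6},{"dx": 84,"dy": 0,"dz": 0,"roll": 0,"fingers": 0.7},{"dx": 84,"dy": 0,"dz": 0,"roll": 0,"fingers": 0.75}]}}

```text
clock: 2.5
position: [0.643, 0.2003, 0.0713]
tool_rot: [-1.4, 1.072, 1.398]
ft_force: [-0.9, 1.2, -0.2]
opening: 0.0441
```

{"api": "drive_tool", "payload": {"deltas": [{"dx": 0,"dy": 0,"dz": 0,"roll": 0,"fingers": 0.85},{"dx": 0,"dy": 0,"dz": 0,"roll": 0,"fingers": 0.9},{"dx": 0,"dy": 0,"dz": 0,"roll": 0,"fingers": 1},{"dx": 0,"dy": 0,"dz": 0,"roll": 0,"fingers": 1}]}}

```text
clock: 3.0
position: [0.6421, 0.2, 0.0703]
tool_rot: [-1.4, 1.073, 1.399]
ft_force: [-1.0, -0.4, 2.2]
opening: 0.0116
```

{"api": "drive_tool", "payload": {"deltas": [{"dx": 0,"dy": 0,"dz": 0,"roll": 4,"fingers": 1},{"dx": 0,"dy": 0,"dz": 0,"roll": 8,"fingers": 1},{"dx": 0,"dy": 0,"dz": 0,"roll": 8,"fingers": 1}]}}

```text
clock: 3.38
position: [0.6422, 0.2001, 0.0703]
tool_rot: [-1.299, 1.148, 1.299]
ft_force: [-0.2, -1.0, 2.1]
opening: 0.012
```

{"api": "drive_tool", "payload": {"deltas": [{"dx": -0.5,"dy": 0,"dz": 0,"roll": 5,"fingers": 1},{"dx": -0.5,"dy": 0,"dz": 0,"roll": 10,"fingers": 1},{"dx": -0.5,"dy": 0,"dz": 0,"roll": 10,"fingers": 1}]}}

```text
clock: 3.75
position: [0.6419, 0.2, 0.0703]
tool_rot: [-1.172, 1.233, 1.172]
ft_force: [0.3, 0.7, 0.2]
opening: 0.0121
```

{"api": "drive_tool", "payload": {"deltas": [{"dx": -0.5,"dy": 0,"dz": 0,"roll": 5,"fingers": 1},{"dx": -0.5,"dy": 0,"dz": 0,"roll": 10,"fingers": 1},{"dx": -0.5,"dy": 0,"dz": 0,"roll": 10,"fingers": 1}]}}

```text
clock: 4.12
position: [0.642, 0.1998, 0.0708]
tool_rot: [-1.043, 1.307, 1.042]
ft_force: [0.1, -0.6, -1.0]
opening: 0.0118
```

{"api": "drive_tool", "payload": {"deltas": [{"dx": 0,"dy": 0,"dz": 0,"roll": 5,"fingers": 1},{"dx": 0,"dy": 0,"dz": 0,"roll": 10,"fingers": 1},{"dx": 0,"dy": 0,"dz": 0,"roll": 10,"fingers": 1}]}}

```text
clock: 4.5
position: [0.6421, 0.1995, 0.0709]
tool_rot: [-0.912, 1.372, 0.91]
ft_force: [1.1, -1.9, -0.7]
opening: 0.0119
```

{"api": "drive_tool", "payload": {"deltas": [{"dx": 0,"dy": 0,"dz": 0,"roll": 5,"fingers": 1},{"dx": 0,"dy": 0,"dz": 0,"roll": 10,"fingers": 1},{"dx": 0,"dy": 0,"dz": 0,"roll": 10,"fingers": 1}]}}

```text
clock: 4.88
position: [0.6419, 0.1992, 0.0711]
tool_rot: [-0.779, 1.428, 0.777]
ft_force: [0.1, -4.0, 1.5]
opening: 0.0117
```

{"api": "drive_tool", "payload": {"deltas": [{"dx": -0.5,"dy": -0.5,"dz": -0.8,"roll": 0,"fingers": 1},{"dx": -0.5,"dy": -0.5,"dz": -0.8,"roll": 5,"fingers": 1},{"dx": -0.5,"dy": -0.5,"dz": -0.8,"roll": 5,"fingers": 1}]}}

```text
clock: 5.25
position: [0.6419, 0.1989, 0.0714]
tool_rot: [-0.71, 1.452, 0.71]
ft_force: [-0.1, -2.9, 0.2]
opening: 0.0117
```

Run:
```python
from h import *
b=snap('wrist','w3.png');s=env.get_state();print(s['clock'],s['position'],s['ft_force'],s['ft_torque'],s['joints'])
R=Ro.from_rotvec(s['tool_rot']).as_matrix();print(R.round(3))
cv2.imwrite('pics/w3c.png',cv2.resize(b['color'][130:280,180:380],None,fx=3,fy=3,interpolation=cv2.INTER_CUBIC)[:,:,::-1])
```

```text
5.3 [0.64195634 0.19890612 0.07141859] [ 0.91843718 -2.25146018 -0.07641406] [-0.4892694  -0.11588416 -0.02886558] [ 2.83453617e-01  5.76881248e-01  1.51442759e+00 -2.37269061e-04
  1.05042973e+00 -6.26487083e-01]
[[-0.    -0.79   0.614]
 [-0.     0.614  0.79 ]
 [-1.    -0.    -0.   ]]
```

{"api": "drive_tool", "payload": {"deltas": [{"dx": 0,"dy": -0.3,"dz": -0.4,"roll": 5,"fingers": 1},{"dx": 0,"dy": -0.3,"dz": -0.4,"roll": 10,"fingers": 1},{"dx": 0,"dy": -0.3,"dz": -0.4,"roll": 10,"fingers": 1}]}}

```text
clock: 5.68
position: [0.6419, 0.1986, 0.0717]
tool_rot: [-0.575, 1.493, 0.575]
ft_force: [-1.0, -3.0, 1.3]
opening: 0.0118
```

{"api": "drive_tool", "payload": {"deltas": [{"dx": 0,"dy": 0,"dz": -0.3,"roll": 5,"fingers": 1},{"dx": 0,"dy": 0,"dz": -0.3,"roll": 10,"fingers": 1},{"dx": 0,"dy": 0,"dz": -0.3,"roll": 10,"fingers": 1}]}}

```text
clock: 6.05
position: [0.6417, 0.1983, 0.072]
tool_rot: [-0.44, 1.525, 0.44]
ft_force: [-1.5, -2.6, 3.3]
opening: 0.0116
```

{"api": "drive_tool", "payload": {"deltas": [{"dx": -1,"dy": -0.3,"dz": -0.5,"roll": 5,"fingers": 1},{"dx": -1,"dy": -0.3,"dz": -0.5,"roll": 10,"fingers": 1},{"dx": -1,"dy": -0.3,"dz": -0.5,"roll": 10,"fingers": 1}]}}

```text
clock: 6.42
position: [0.6415, 0.198, 0.0726]
tool_rot: [-0.304, 1.549, 0.304]
ft_force: [-1.1, -2.6, 1.5]
opening: 0.0119
```

{"api": "drive_tool", "payload": {"deltas": [{"dx": -1,"dy": 0,"dz": 0,"roll": 0,"fingers": 1},{"dx": -1,"dy": 0,"dz": 0,"roll": 0,"fingers": 1}]}}

```text
clock: 6.68
position: [0.6414, 0.198, 0.0731]
tool_rot: [-0.302, 1.55, 0.302]
ft_force: [-0.4, -1.9, -1.7]
opening: 0.0119
```

{"api": "drive_tool", "payload": {"deltas": [{"dx": -1,"dy": 0,"dz": 0,"roll": 0,"fingers": 1},{"dx": -1,"dy": 0,"dz": 0,"roll": 0,"fingers": 1}]}}

```text
clock: 6.92
position: [0.6415, 0.1979, 0.0743]
tool_rot: [-0.301, 1.55, 0.302]
ft_force: [-0.8, -1.0, -0.4]
opening: 0.0119
```

{"api": "drive_tool", "payload": {"deltas": [{"dx": -1,"dy": 0,"dz": 0,"roll": 0,"fingers": 1},{"dx": -1,"dy": 0,"dz": 0,"roll": 0,"fingers": 1}]}}

```text
clock: 7.18
position: [0.6415, 0.1979, 0.0754]
tool_rot: [-0.301, 1.55, 0.301]
ft_force: [-1.0, -1.0, -1.3]
opening: 0.0119
```

{"api": "drive_tool", "payload": {"deltas": [{"dx": 0.5,"dy": 0,"dz": -0.3,"roll": 5,"fingers": 1},{"dx": 0.5,"dy": 0,"dz": -0.3,"roll": 10,"fingers": 1},{"dx": 0.5,"dy": 0,"dz": -0.3,"roll": 10,"fingers": 1}]}}

```text
clock: 7.55
position: [0.6414, 0.1977, 0.0752]
tool_rot: [-0.165, 1.564, 0.165]
ft_force: [-0.1, -1.9, -0.5]
opening: 0.0118
```

{"api": "drive_tool", "payload": {"deltas": [{"dx": -1,"dy": 0,"dz": 0,"roll": 0,"fingers": 1},{"dx": -1,"dy": 0,"dz": 0,"roll": 0,"fingers": 1}]}}

```text
clock: 7.8
position: [0.6412, 0.1977, 0.0758]
tool_rot: [-0.165, 1.565, 0.165]
ft_force: [0.6, -1.6, -2.9]
opening: 0.0119
```

{"api": "drive_tool", "payload": {"deltas": [{"dx": -0.5,"dy": 0,"dz": 0,"roll": 0,"fingers": 1},{"dx": -0.5,"dy": 0,"dz": 0,"roll": 0,"fingers": 1}]}}

```text
clock: 8.05
position: [0.6411, 0.1977, 0.076]
tool_rot: [-0.165, 1.565, 0.165]
ft_force: [1.3, -1.8, -5.4]
opening: 0.0117
```

The upper limit is felt at z = 0.076 (−5 N), so the knob isn't free yet. I'll back off and keep turning.

{"api": "drive_tool", "payload": {"deltas": [{"dx": 1,"dy": 0,"dz": 0,"roll": 0,"fingers": 1},{"dx": 1,"dy": 0,"dz": 0,"roll": 5,"fingers": 1},{"dx": 1,"dy": 0,"dz": 0,"roll": 10,"fingers": 1},{"dx": 1,"dy": 0,"dz": 0,"roll": 10,"fingers": 1}]}}

```text
clock: 8.55
position: [0.6412, 0.1975, 0.076]
tool_rot: [-0.028, 1.57, 0.028]
ft_force: [-0.2, -2.9, 0.1]
opening: 0.0119
```

{"api": "drive_tool", "payload": {"deltas": [{"dx": -1,"dy": 0,"dz": 0,"roll": 0,"fingers": 1},{"dx": -1.2,"dy": 0,"dz": 0,"roll": 0,"fingers": 1},{"dx": -1.2,"dy": 0,"dz": 0,"roll": 0,"fingers": 1}]}}

```text
clock: 8.93
position: [0.6411, 0.1976, 0.0763]
tool_rot: [-0.028, 1.571, 0.027]
ft_force: [0.9, -3.0, -4.1]
opening: 0.0119
```

{"api": "drive_tool", "payload": {"deltas": [{"dx": 0.8,"dy": -0.4,"dz": 0,"roll": 0,"fingers": 1},{"dx": 0.8,"dy": -0.4,"dz": 0,"roll": 5,"fingers": 1},{"dx": 0.8,"dy": -0.4,"dz": 0,"roll": 10,"fingers": 1},{"dx": 0.8,"dy": -0.4,"dz": 0,"roll": 10,"fingers": 1}]}}

```text
clock: 9.43
position: [0.6409, 0.1973, 0.0762]
tool_rot: [0.109, 1.569, -0.109]
ft_force: [-1.8, -2.3, 0.6]
opening: 0.012
```

{"api": "drive_tool", "payload": {"deltas": [{"dx": -1,"dy": 0,"dz": 0,"roll": 0,"fingers": 1},{"dx": -1.2,"dy": 0,"dz": 0,"roll": 0,"fingers": 1},{"dx": -1.2,"dy": 0,"dz": 0,"roll": 0,"fingers": 1}]}}

```text
clock: 9.8
position: [0.6409, 0.1974, 0.0768]
tool_rot: [0.109, 1.569, -0.109]
ft_force: [-1.7, -1.7, -3.1]
opening: 0.0116
```

{"api": "drive_tool", "payload": {"deltas": [{"dx": 0.6,"dy": -0.2,"dz": -0.2,"roll": 0,"fingers": 1},{"dx": 0.6,"dy": -0.2,"dz": -0.2,"roll": 5,"fingers": 1},{"dx": 0.6,"dy": -0.2,"dz": -0.2,"roll": 10,"fingers": 1},{"dx": 0.6,"dy": -0.2,"dz": -0.2,"roll": 10,"fingers": 1}]}}

```text
clock: 10.3
position: [0.6408, 0.1971, 0.0767]
tool_rot: [0.246, 1.557, -0.246]
ft_force: [-2.4, -2.4, -0.2]
opening: 0.0118
```

{"api": "drive_tool", "payload": {"deltas": [{"dx": -1,"dy": 0,"dz": 0,"roll": 0,"fingers": 1},{"dx": -1.2,"dy": 0,"dz": 0,"roll": 0,"fingers": 1},{"dx": -1.2,"dy": 0,"dz": 0,"roll": 0,"fingers": 1}]}}

```text
clock: 10.68
position: [0.6407, 0.1972, 0.0774]
tool_rot: [0.246, 1.557, -0.246]
ft_force: [-2.9, -1.9, -3.1]
opening: 0.012
```

{"api": "drive_tool", "payload": {"deltas": [{"dx": 0.6,"dy": -0.4,"dz": -0.3,"roll": 0,"fingers": 1},{"dx": 0.6,"dy": -0.4,"dz": -0.3,"roll": 5,"fingers": 1},{"dx": 0.6,"dy": -0.4,"dz": -0.3,"roll": 10,"fingers": 1},{"dx": 0.6,"dy": -0.4,"dz": -0.3,"roll": 10,"fingers": 1}]}}

```text
clock: 11.18
position: [0.6405, 0.1969, 0.0773]
tool_rot: [0.382, 1.537, -0.382]
ft_force: [-3.0, -1.3, -0.8]
opening: 0.0115
```

{"api": "drive_tool", "payload": {"deltas": [{"dx": -1,"dy": 0,"dz": 0,"roll": 0,"fingers": 1},{"dx": -1.2,"dy": 0,"dz": 0,"roll": 0,"fingers": 1},{"dx": -1.2,"dy": 0,"dz": 0,"roll": 0,"fingers": 1}]}}

```text
clock: 11.55
position: [0.6404, 0.197, 0.0782]
tool_rot: [0.383, 1.537, -0.383]
ft_force: [-3.6, -0.2, -1.8]
opening: 0.0118
```

{"api": "drive_tool", "payload": {"deltas": [{"dx": -0.6,"dy": 0,"dz": -0.3,"roll": 0,"fingers": 1},{"dx": -0.6,"dy": 0,"dz": -0.3,"roll": 0,"fingers": 1}]}}

```text
clock: 11.8
position: [0.6404, 0.197, 0.0789]
tool_rot: [0.383, 1.536, -0.383]
ft_force: [-3.9, -1.3, -2.3]
opening: 0.0119
```

{"api": "drive_tool", "payload": {"deltas": [{"dx": -0.6,"dy": -0.2,"dz": -0.5,"roll": 0,"fingers": 1},{"dx": -0.6,"dy": -0.2,"dz": -0.5,"roll": 0,"fingers": 1}]}}

```text
clock: 12.05
position: [0.6403, 0.1971, 0.0798]
tool_rot: [0.383, 1.535, -0.383]
ft_force: [-2.8, -1.7, -1.5]
opening: 0.0116
```

{"api": "drive_tool", "payload": {"deltas": [{"dx": -1,"dy": -0.2,"dz": -0.3,"roll": 0,"fingers": 1},{"dx": -1.5,"dy": -0.2,"dz": -0.3,"roll": 0,"fingers": 1}]}}

```text
clock: 12.3
position: [0.6402, 0.1972, 0.0815]
tool_rot: [0.384, 1.535, -0.382]
ft_force: [-0.5, -0.5, -0.6]
opening: 0.0117
```

{"api": "drive_tool", "payload": {"deltas": [{"dx": -1,"dy": 0,"dz": 0,"roll": 0,"fingers": 1},{"dx": -1.5,"dy": 0,"dz": 0,"roll": 0,"fingers": 1}]}}

```text
clock: 12.55
position: [0.6401, 0.1974, 0.0829]
tool_rot: [0.384, 1.535, -0.382]
ft_force: [-0.5, -0.1, -1.1]
opening: 0.0121
```

The knob is free: only its weight registers. I'll lift it straight up.

{"api": "drive_tool", "payload": {"deltas": [{"dx": -3,"dy": 0,"dz": 0,"roll": 0,"fingers": 1},{"dx": -7,"dy": 0,"dz": 0,"roll": 0,"fingers": 1},{"dx": -12,"dy": 0,"dz": 0,"roll": 0,"fingers": 1},{"dx": -18,"dy": 0,"dz": 0,"roll": 0,"fingers": 1},{"dx": -24,"dy": 0,"dz": 0,"roll": 0,"fingers": 1}]}}

```text
clock: 13.18
position: [0.6395, 0.1971, 0.107]
tool_rot: [0.383, 1.536, -0.383]
ft_force: [0.6, -0.4, -1.1]
opening: 0.012
```

{"api": "drive_tool", "payload": {"deltas": [{"dx": -12,"dy": 0,"dz": 0,"roll": 0,"fingers": 1},{"dx": -24,"dy": 0,"dz": 0,"roll": 0,"fingers": 1},{"dx": -36,"dy": 0,"dz": 0,"roll": 0,"fingers": 1},{"dx": -36,"dy": 0,"dz": 0,"roll": 0,"fingers": 1}]}}

```text
clock: 13.68
position: [0.6402, 0.1972, 0.1442]
tool_rot: [0.384, 1.534, -0.382]
ft_force: [0.0, 0.4, -0.9]
opening: 0.0113
```

Run:
```python
from h import *
b=snap('wrist','w4.png');a=snap('scene','s4.png');s=env.get_state();print(s['clock'],s['position'],s['ft_force'],s['joints'])
R=Ro.from_rotvec(s['tool_rot']).as_matrix();print(R.round(4))
cv2.imwrite('pics/s4c.png',cv2.resize(a['color'][130:410,150:430],None,fx=2,fy=2,interpolation=cv2.INTER_CUBIC)[:,:,::-1])
```

```text
13.775 [0.63929818 0.19697431 0.14246552] [-0.72337173 -0.00100903 -0.61805806] [ 2.81713651e-01  5.13619597e-01  1.43595298e+00 -5.32177535e-05
  1.19213288e+00  7.70446021e-01]
[[-1.000e-04  4.695e-01  8.829e-01]
 [-1.000e-04  8.829e-01 -4.695e-01]
 [-1.000e+00 -1.000e-04 -0.000e+00]]
```

View pics/s4c.png

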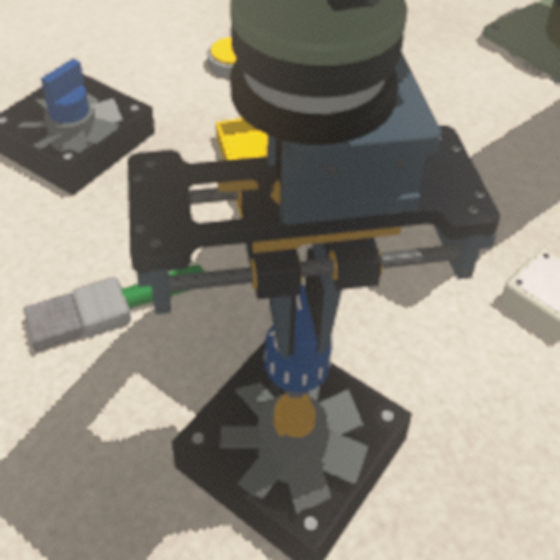

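The knob is off the spindle and held. Now I'll check the plain knob's position against the gripper body at the tray.

Run:
```python
from h import *
a=load('s0')
print('plain hub',onz(a,184,192,.05).round(3),'wing top',onz(a,182,165,.092).round(3))
print('box',onz(a,427,268,.028).round(3),'tin',onz(a,267,156,.022).round(3))
w=load('s4')
f=lambda x,y,z:onz(w,150+x/2,130+y/2,z)
```

```text
plain hub [ 0.625 -0.178  0.05 ] wing top [ 0.608 -0.206  0.092]
box [0.377 0.218 0.028] tin [ 0.397 -0.221  0.022]
```

{"api": "drive_tool", "payload": {"deltas": [{"dx": 0,"dy": -25,"dz": -3,"roll": 0,"fingers": 1},{"dx": 0,"dy": -60,"dz": -8,"roll": 0,"fingers": 1},{"dx": 0,"dy": -95,"dz": -13,"roll": 0,"fingers": 1},{"dx": 0,"dy": -130,"dz": -18,"roll": 0,"fingers": 1},{"dx": 0,"dy": -165,"dz": -23,"roll": 0,"fingers": 1}]}}

```text
clock: 14.4
position: [0.5405, 0.0612, 0.1419]
tool_rot: [0.383, 1.538, -0.383]
ft_force: [0.2, 0.2, -0.9]
opening: 0.012
```

{"api": "drive_tool", "payload": {"deltas": [{"dx": 0,"dy": -35,"dz": -5,"roll": 0,"fingers": 1},{"dx": 0,"dy": -70,"dz": -10,"roll": 0,"fingers": 1},{"dx": 0,"dy": -100,"dz": -15,"roll": 0,"fingers": 1},{"dx": 0,"dy": -116,"dz": -16,"roll": 0,"fingers": 1},{"dx": 0,"dy": -116,"dz": -16,"roll": 0,"fingers": 1}]}}

```text
clock: 15.02
position: [0.473, -0.0332, 0.1424]
tool_rot: [0.385, 1.536, -0.384]
ft_force: [0.3, 0.3, -0.4]
opening: 0.0115
```

Run:
```python
from h import *
b=snap('wrist','w5.png');s=env.get_state();print(s['clock'],s['position'],s['ft_force'])
R=Ro.from_rotvec(s['tool_rot']).as_matrix();print(R.round(4))
```

```text
15.075 [ 0.47358459 -0.03266002  0.14246012] [-0.4049221  -0.62404058 -1.44892936]
[[ 7.000e-04  4.702e-01  8.826e-01]
 [ 5.000e-04  8.826e-01 -4.702e-01]
 [-1.000e+00  7.000e-04  4.000e-04]]
```

View pics/w5.png

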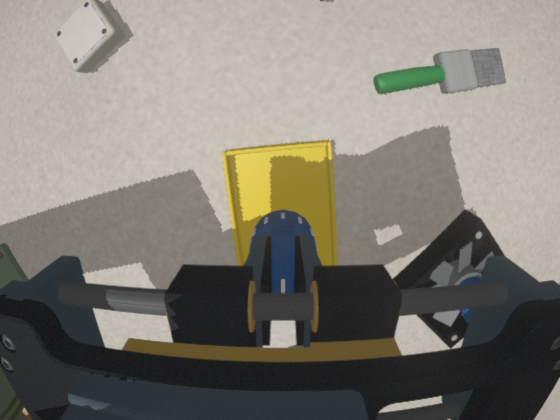

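The tray's far rim corners are at (225,152) and (331,142), and its sides pass through about (243,262) and (337,262).

Run:
```python
from h import *
b=load('w5')
P,Q,S,T=[onz(b,*p,.022,True)[:2] for p in((225,152),(331,142),(243,262),(337,262))]
print(P,Q,S,T)
x=(Q-P)/np.linalg.norm(Q-P);y=np.array([-x[1],x[0]])
print(np.linalg.norm(Q-P),x, (S-P)@x,(T-Q)@x)
c=(P+Q)/2-.07*y;print('centre',c)
p=np.array([.4733,-.0328]);print('off',(p-c)@x,(p-c)@y)
```

```text
[0.45031282 0.03661917] [ 5.38640952e-01 -4.40451347e-04] [ 0.41056422 -0.06491351] [ 0.49287334 -0.10912318]
0.0957876485471883 [ 0.9221244  -0.38689352] 0.0026291800971853 -0.00015478945542685504
centre [ 0.46739434 -0.04645935]
off 0.0001610379712455545 0.014880479554247403
```

Offset in the tray is (0, +15 mm), well inside. I'll lower the knob.

{"api": "drive_tool", "payload": {"deltas": [{"dx": 25,"dy": 0,"dz": 0,"roll": 0,"fingers": 1},{"dx": 50,"dy": 0,"dz": 0,"roll": 0,"fingers": 1},{"dx": 75,"dy": 0,"dz": 0,"roll": 0,"fingers": 1},{"dx": 95,"dy": 0,"dz": 0,"roll": 0,"fingers": 1},{"dx": 98,"dy": 0,"dz": 0,"roll": 0,"fingers": 1}]}}

```text
clock: 15.7
position: [0.473, -0.0319, 0.0432]
tool_rot: [0.382, 1.539, -0.383]
ft_force: [-0.0, 0.2, -0.6]
opening: 0.0123
```

{"api": "drive_tool", "payload": {"deltas": [{"dx": 2,"dy": 0,"dz": 0,"roll": 0,"fingers": 1},{"dx": 4,"dy": 0,"dz": 0,"roll": 0,"fingers": 1},{"dx": 4,"dy": 0,"dz": 0,"roll": 0,"fingers": 1}]}}

```text
clock: 16.08
position: [0.4735, -0.0327, 0.0409]
tool_rot: [0.383, 1.536, -0.383]
ft_force: [-0.5, 0.3, -0.0]
opening: 0.0117
```

{"api": "drive_tool", "payload": {"deltas": [{"dx": 1,"dy": 0,"dz": 0,"roll": 0,"fingers": 1},{"dx": 2,"dy": 0,"dz": 0,"roll": 0,"fingers": 1},{"dx": 2,"dy": 0,"dz": 0,"roll": 0,"fingers": 1}]}}

```text
clock: 16.45
position: [0.473, -0.0328, 0.0385]
tool_rot: [0.383, 1.537, -0.383]
ft_force: [0.0, 0.2, -0.9]
opening: 0.012
```

{"api": "drive_tool", "payload": {"deltas": [{"dx": 1,"dy": 0,"dz": 0,"roll": 0,"fingers": 1},{"dx": 2,"dy": 0,"dz": 0,"roll": 0,"fingers": 1},{"dx": 2,"dy": 0,"dz": 0,"roll": 0,"fingers": 1}]}}

```text
clock: 16.82
position: [0.473, -0.0328, 0.0364]
tool_rot: [0.383, 1.537, -0.383]
ft_force: [0.3, 0.5, -0.5]
opening: 0.0119
```

{"api": "drive_tool", "payload": {"deltas": [{"dx": 0.5,"dy": 0,"dz": 0,"roll": 0,"fingers": 1},{"dx": 1,"dy": 0,"dz": 0,"roll": 0,"fingers": 1},{"dx": 1,"dy": 0,"dz": 0,"roll": 0,"fingers": 1}]}}

```text
clock: 17.2
position: [0.4731, -0.0328, 0.0354]
tool_rot: [0.383, 1.537, -0.383]
ft_force: [-1.1, -0.6, -1.0]
opening: 0.0117
```

{"api": "drive_tool", "payload": {"deltas": [{"dx": 0.5,"dy": 0,"dz": 0,"roll": 0,"fingers": 1},{"dx": 1,"dy": 0,"dz": 0,"roll": 0,"fingers": 1},{"dx": 1,"dy": 0,"dz": 0,"roll": 0,"fingers": 1}]}}

```text
clock: 17.58
position: [0.4731, -0.0328, 0.0344]
tool_rot: [0.383, 1.537, -0.383]
ft_force: [0.1, -0.1, -1.4]
opening: 0.0119
```

{"api": "drive_tool", "payload": {"deltas": [{"dx": 0.5,"dy": 0,"dz": 0,"roll": 0,"fingers": 1},{"dx": 1,"dy": 0,"dz": 0,"roll": 0,"fingers": 1},{"dx": 1,"dy": 0,"dz": 0,"roll": 0,"fingers": 1}]}}

```text
clock: 17.95
position: [0.4732, -0.0327, 0.0343]
tool_rot: [0.383, 1.536, -0.383]
ft_force: [-1.5, 0.7, 6.5]
opening: 0.0119
```

{"api": "drive_tool", "payload": {"deltas": [{"dx": 0.5,"dy": 0,"dz": 0,"roll": 0,"fingers": 1},{"dx": 0.5,"dy": 0,"dz": 0,"roll": 0,"fingers": 1}]}}

```text
clock: 18.2
position: [0.4732, -0.0328, 0.0342]
tool_rot: [0.383, 1.536, -0.383]
ft_force: [-3.1, 0.5, 12.2]
opening: 0.0121
```

The knob is on the tray floor at about 12 N. I'll ease off and release.

{"api": "drive_tool", "payload": {"deltas": [{"dx": -0.8,"dy": 0,"dz": 0,"roll": 0,"fingers": 1},{"dx": -0.8,"dy": 0,"dz": 0,"roll": 0,"fingers": 1},{"dx": -0.8,"dy": 0,"dz": 0,"roll": 0,"fingers": 0.8},{"dx": -0.8,"dy": 0,"dz": 0,"roll": 0,"fingers": 0.6},{"dx": -0.8,"dy": 0,"dz": 0,"roll": 0,"fingers": 0.5}]}}

```text
clock: 18.82
position: [0.4731, -0.0328, 0.0336]
tool_rot: [0.383, 1.537, -0.383]
ft_force: [-0.3, 0.1, -0.8]
opening: 0.0355
```

{"api": "drive_tool", "payload": {"deltas": [{"dx": -15,"dy": 0,"dz": 0,"roll": 0,"fingers": 0.5},{"dx": -45,"dy": 0,"dz": 0,"roll": 0,"fingers": 0.5},{"dx": -85,"dy": 0,"dz": 0,"roll": 0,"fingers": 0.5},{"dx": -120,"dy": 0,"dz": 0,"roll": 0,"fingers": 0.5},{"dx": -120,"dy": 0,"dz": 0,"roll": 0,"fingers": 0.5}]}}

```text
clock: 19.45
position: [0.475, -0.0329, 0.1562]
tool_rot: [0.384, 1.53, -0.382]
ft_force: [0.1, 0.3, -0.2]
opening: 0.0459
```

Run:
```python
from h import *
b=snap('wrist','w6.png');a=snap('scene','s6.png');d=snap('side','d6.png');s=env.get_state();print(s['clock'],s['position'],s['ft_force'],s['opening'])
I=np.hstack([cv2.resize(b['color'],(400,300),interpolation=cv2.INTER_AREA),cv2.resize(a['color'],(400,300),interpolation=cv2.INTER_AREA)])
J=np.hstack([cv2.resize(d['color'][120:320,220:420],(300,300),interpolation=cv2.INTER_CUBIC),cv2.resize(a['color'][150:300,140:390],(500,300),interpolation=cv2.INTER_CUBIC)])
cv2.imwrite('pics/f.png',np.vstack([I,J])[:,:,::-1])
```

```text
19.6 [ 0.47226324 -0.03270198  0.15276356] [-0.90800672  0.56837332 -0.03670902] 0.04564981339103853
```

View pics/f.png

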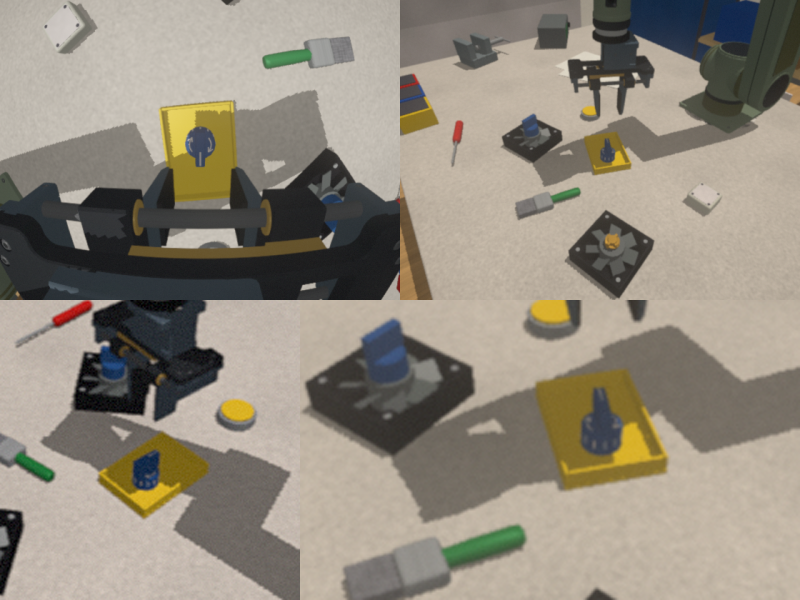

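The knob stands upright in the tray (scene about (607,150) in the upper-right panel) and the spindle is bare. Everything else is where it was, so I'll hand in.

```bash
python3 -c "
from cell import env
print(env.hand_in())"
```

```text
the job is handed in; nothing more can be done
None
```

I took the marked knob off and set it in the yellow tray. The job was handed in at about 20 s on the robot's clock; no verdict is reported.

- **Unscrewing:** I turned it clockwise in steps of about 10°, lifting lightly after each step from about 1.45 rad on to feel for release. It came free at about 2.3 rad and lifted off with only its own weight showing. The readings between moves never exceeded about 6 N, though forces within a move were not logged.
- **Placing:** I lowered it until it touched the tray floor, about 12 N at most, then eased off, released and drew back. It sits about 15 mm off the tray's centre along the tray's length, and centred across it.
- **Last checks:** the final pictures show the knob upright in the tray and the spindle bare. The plain knob, brush, box and tin look undisturbed by eye; I did not measure them. The force reading was near zero with the gripper clear.
- **Disagreements:** my first two tray estimates differed by about 10 mm, so I settled it with a close look before placing. The first three move calls were refused as "invalid input", because each row needs every key, and nothing moved.

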